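# Reset the portion stop of a bench filler

## Task

Change the portion on the filler: loosen the red lock ring, turn the black knob until its yellow pointer points straight at the green marker, then tighten the lock ring again by feel, to about 0.58 N m (a push of 7 N on its post), which holds the setting without crushing the clamp. Never force the knob against a tight ring, and do not shove the things standing around.

Things in the scene. Friction and masses are not known exactly. Their poses are not given: they have to be found in the camera images.
- filler: portion filler fixed to the table: steel box 160 x 300 mm (own x, y), deck 70 mm high, with a 2 mm thick white scale plate 132 mm across centred at (0, -70) mm, over which ring and knob sit on one upright axis; pump column with blue-capped hopper, 104 mm across, 264 mm tall, at (20, 105) mm, nozzle out to +y. Origin under its centre.
- ring (a joint): angle of the red lock ring (rad), about 0 at the start, when tight. Grows as it loosens: anticlockwise from above; clockwise tightens. Range -1.4 to 2.0. Loose, it turns against a steady drag of 0.36 N m and stays where left. Once the clamp inside bites, the effort to tighten climbs by about 0.5 N m per rad: below 0.45 N m is too loose, above 0.69 N m is over-tight.
- ring_post (a point): handle of the lock ring: on an upright red post 12 mm round, 133 mm above the table, 15 mm below its top; the post stands on the end of a flat red lever (10 mm wide, top 110 mm above the table), 80 mm from the upright axis. Site x points outward along the lever. Turns with the ring. Push or lead the post around the axis: effort = push x 0.08 m.
- knob (a joint): angle of the black knob (rad), about 0 at the start (pointer 60 degrees anticlockwise of the filler's +x, seen from above); grows anticlockwise, stops at -2.2 and 2.2. With the ring loose it turns against 0.12 N m and stays where left; it rises 3.3 mm per rad anticlockwise. With the ring tight it is clamped.
- pointer (a point): on the upright axis at mid-height of the black knob's grip bar, about 130 mm above the table; the bar is 34 mm long (point x axis), 12 mm thick (y), 24 mm tall, from 6 mm above the top of the ring. A yellow nose on its +x end, out to 27 mm from the axis, and a yellow line on top are the pointer: it points along the point's +x. Turns with the knob.
- marker_green: green round stud 12 mm across, 5 mm tall, fixed on the white scale plate 42 to 56 mm from the axis, 40 to 80 degrees to either side of where the pointer starts: the wanted portion. Origin under its centre.
- marker_orange: the same in orange on the other side: not wanted. Origin under its centre.
- clamp_pad: pad hidden in the neck, pressed by the ring on the knob's screw; cannot be touched; origin on the axis near the deck. As the knob is on a screw, turning it anticlockwise makes the ring bite earlier (at a larger ring angle), clockwise later, so the ring's old angle is not rightly tight again; a ring backed off less than 1.2 rad can bite again while the knob turns anticlockwise.
- portion_cup: white plastic cup, rim 72 mm across, 60 mm tall, under the nozzle; origin under its centre
- lid_stack: low round stack of clear lids, 80 mm across, 22 mm tall, beside the filler on its knob side; origin under its centre
- cups_tall: tall stack of white cups, 96 mm across, 143 mm tall; origin under its centre
- cups_short: short stack of white cups, 96 mm across, 87 mm tall; origin under its centre
- tumbler: steel travel tumbler with black lid, 86 mm across, 184 mm tall; origin under its centre
- bowl: white bowl, 170 mm across, 60 mm tall; origin under its centre
- spoon: serving spoon 200 mm long lying on the table; origin under its middle
- paper_roll: standing paper roll, 116 mm across, 240 mm tall; origin under its centre

How it is judged:
On the way, in this order (a step that is already met when the one before it is completed fails the run):
1. the lock ring is loosened: the clamp no longer presses (contact force between clamp_pad and anything else below 1 N and value of joint ring above 0.25 rad), for 0.2 s.
2. with the ring loose, the pointer is turned to the green marker (y of marker_green in the frame of pointer between -0.005 and 0.005 m and x of marker_green in the frame of pointer above 0.02 m and contact force between clamp_pad and anything else below 3 N), for 0.2 s.
3. the ring is tight again with the pointer still at the green marker (y of marker_green in the frame of pointer between -0.005 and 0.005 m and x of marker_green in the frame of pointer above 0.02 m and contact force between clamp_pad and anything else between 12 and 48 N), for 0.2 s.
At the end, for the whole second after the job is handed in: The pointer's line passes within 5 mm of the green marker's centre, on the nose's side (about 5 degrees); the clamp pad presses on the screw with 12 to 48 N (ring last turned with about 0.45 to 0.69 N m); ring and knob at rest and let go (all of step 3 and velocity of joint knob between -0.05 and 0.05 rad/s and velocity of joint ring between -0.05 and 0.05 rad/s); the robot touches nothing.
It fails at once if the ring is grossly over-tightened: clamp force above 60 N (contact force between clamp_pad and anything else above 60 N).
It fails at once if the knob is forced round while the clamp presses (over 8 N) (contact force between clamp_pad and anything else above 8 N and (velocity of joint knob above 0.4 rad/s or velocity of joint knob below -0.4 rad/s)).
It fails at once if something standing around is shoved more than 20 mm (distance of any of portion_cup, lid_stack, cups_tall, cups_short, tumbler, bowl, spoon, paper_roll from where it was at the start of the episode above 0.02 m).
It also fails if it takes over 72 s, if anything falls off the work surface, if the arm or the gripper's body presses on something with over 40 N, if the wrist force passes 120 N, or if a joint passes its speed limit or range.

## Robot

A 6-joint arm with a two-finger parallel gripper is mounted at the origin on the work surface. World frame = base frame: x ahead of the robot, y to its left, z up, the work surface at z = 0. Lengths are in m, angles in rad, forces in N, time in s.
With the tool pointing down it reaches from about 0.425 to 0.95 m from the base axis. Payload 14.7 kg.
Tool frame: the origin (TCP) lies where the fingers leave the gripper's body, on its centre line; the fingertips stand 73 mm ahead of it and the grasp point (between the pads) lies 54 mm ahead of it; z points along the fingers, y is the direction in which the jaws open and shut (so a half turn about z gives the same grasp; the last joint's range is limited). The gripper opens to 85 mm and grips with 20 to 120 N. Pads are 22 mm wide; open, the fingers measure 114 mm over their backs; the gripper's body (76 mm by 85 mm) begins 54 mm behind the grasp point. The pads swing forward as they close: fully open they stand 13 mm farther back than shut.
Start: joints at [1.057, 0.48, 1.596, -0, 1.065, -0.047], TCP at [0.292, 0.58, 0.304] pointing down, gripper open.
Joint ranges: [-2.75, 2.75], [-0.82, 2.05], [0.23, 2.67], [-1.56, 4.7], [0.09, 2.69], [-2.92, 2.92]. Speed limits (rad/s): [1.89, 1.89, 2.39, 3.01, 3.01, 3.01].

## Interface

Orientations are given as a unit quaternion [w, x, y, z].
In Python, from rig import robot gives the robot as it stands.
- The arm moves only by the shell command python3 -m handwheel 'ROWS'. ROWS is JSON, a list of rows, each an object of numbers: "x", "y", "z": the shift along the tool's x, y, z in m; "wx", "wy", "wz": the turn, a rotation vector about the tool's x, y, z in rad; "claw": the finger opening in m, from 0 to 0.0854. In form: [{"x": .., "y": .., "z": .., "wx": .., "wy": .., "wz": .., "claw": ..}, ...]. A call has 1 to 8 rows; each row shifts and turns the commanded pose from where the row before left it, along the tool's axes as they then stand; what a row does not reach is not made up. A row lasts 1/8 s, in which the tool goes at most 62.5 mm and 10.7 degrees, less where a joint would pass 70% of its speed; a pose out of reach is approached as far as the arm can. A call is refused whole if a number of a shift passes 0.0625 or a number of a turn 0.188, either way. A call with a gripper value outside its range is refused whole. The fingers move at their own pace and stop on an object; the grip force is fixed at half the most. Time passes only in rows, so rows that do not move let the fingers close. It gives the time, the measured TCP pose, the force and the opening at its end, in the units of the state.
- robot.read_state(): the state, without advancing time (a new reading comes with each control period).
- robot.capture(name): name is "scene" or "top" or "wrist"; returns the picture (384x512x3 uint8, red, green, blue); there is no depth.
- robot.camera_model(name): a dict with "camera_matrix" (3x3 intrinsics, pixels), "rvec" (rotation vector, rad) and "tvec" (3), from world to camera coordinates, as OpenCV has them. Camera axes: x right, y down, z forward; pixel columns grow to the right and rows downward; lengths in m; the calibration is good to about 2 mm. The wrist camera is an equidistant fisheye: a pixel r from the principal point sees the ray r / f radians off the axis. A picture is of the moment at which its call begins: read the wrist's pose just before it. camera_model takes no time and is no camera call; for the wrist camera it gives the pose at the moment of the call.
- robot.job_done(): hands the job in, once; it reports no verdict.
The state is a dict: "t": time; "joint_pos": joint angles; "joint_vel": joint speeds; "tau": joint torques, N m; "eef_pos": TCP position; "tcp_rot": TCP orientation; "ft_force": force on the tool from outside, world axes, zero at the start; "wrist_torque": the same for the moment, N m; "grip_width": finger opening in m.
Only numpy, scipy, OpenCV 4.12 (cv2) and the standard library are available. Lean on these libraries where they do the work, as an engineer would, in place of code of your own. Each camera call takes 0.05 s, during which the arm holds its last target.

## Working session

There is one attempt and no reset: what is moved stays moved. The work goes in short steps, Python scripts to look and compute and a shell command to move; the robot and the scene stay as the last step left them, time stands still between calls to the robot, and variables do not carry over. Pictures are saved under pics/ and viewed, and the job is handed in when it is done.

```bash
ls; mkdir -p pics; cat > h.py <<'E'
import numpy as np, cv2
from rig import robot
def cap(n,f):
    im=robot.capture(n); cv2.imwrite('pics/'+f,cv2.cvtColor(im,cv2.COLOR_RGB2BGR)); return im
def ray(n,uv,m=None):
    m=m or robot.camera_model(n); K=np.array(m['camera_matrix']); R=cv2.Rodrigues(np.array(m['rvec'],float))[0]; t=np.array(m['tvec'],float).ravel()
    x=(uv[0]-K[0,2])/K[0,0]; y=(uv[1]-K[1,2])/K[1,1]
    if n=='wrist':
        r=np.hypot(x,y); s=np.sin(r)/r if r>1e-9 else 1; d=np.array([x*s,y*s,np.cos(r)])
    else: d=np.array([x,y,1.])
    return -R.T@t, R.T@d
def plane(n,uv,z,m=None):
    c,d=ray(n,uv,m); return c+d*(z-c[2])/d[2]
E
python3 - <<'E'
from h import *
print(robot.read_state())
for n in ('scene','top','wrist'):
    m=robot.camera_model(n); print(n,m); cap(n,n+'0.png')
E
```

```text
pics
{'t': 0.0, 'joint_pos': array([ 1.05741200e+00,  4.80820379e-01,  1.59688476e+00, -8.22937351e-06,
        1.06512223e+00, -4.65991043e-02]), 'joint_vel': array([ 9.79866089e-04, -6.92310662e-04,  5.98549931e-05, -1.28259134e-03,
       -1.36092359e-04,  1.32933713e-03]), 'tau': array([-5.58647123e-03, -9.50612569e+01, -4.30205083e+01, -7.89698552e-04,
        1.18191959e-02,  2.73133179e-05]), 'eef_pos': array([0.29232783, 0.58017638, 0.30327572]), 'tcp_rot': array([-1.67148265e-04,  2.31277494e-01,  9.72887630e-01, -5.94315182e-04]), 'ft_force': array([-0.48525273, -1.0980192 ,  0.15520945]), 'wrist_torque': array([-0.02426227,  0.01082372,  0.03616155]), 'grip_width': 0.08503317866546312}
scene {'camera_matrix': array([[373.86462454,   0.        , 261.12670327],
       [  0.        , 373.86462454, 185.80084959],
       [  0.        ,   0.        ,   1.        ]]), 'rvec': array([ 1.00613439,  2.70712157, -0.70407588]), 'tvec': array([ 0.42759431, -0.37294794,  1.70614594])}
top {'camera_matrix': array([[379.6735794 ,   0.        , 254.50573893],
       [  0.        , 379.6735794 , 196.03100636],
       [  0.        ,   0.        ,   1.        ]]), 'rvec': array([ 2.15100344, -2.16715068,  0.13824707]), 'tvec': array([0.07465642, 0.64352493, 1.2141824 ])}
wrist {'camera_matrix': array([[297.31863964,   0.        , 254.32168551],
       [  0.        , 297.31863964, 190.01890733],
       [  0.        ,   0.        ,   1.        ]]), 'rvec': array([-2.46996555, -1.52250629, -0.20808813]), 'tvec': array([-0.64837642, -0.03575174,  0.37914215])}
```

View pics/scene0.png

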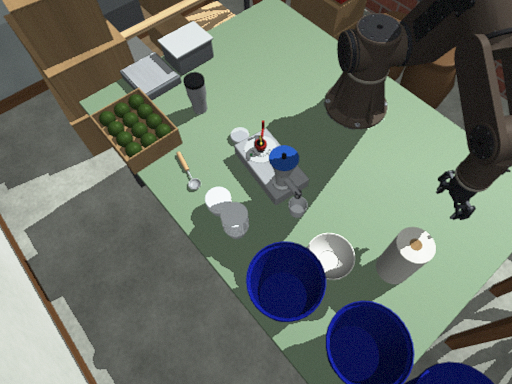

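View pics/top0.png

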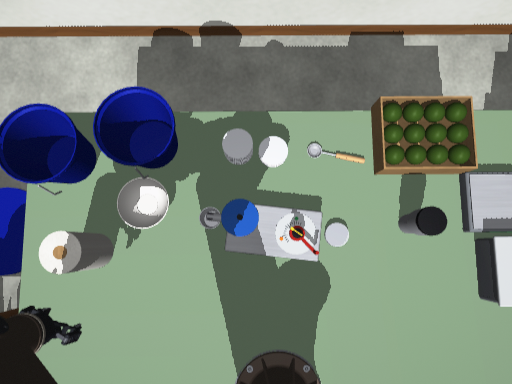

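View pics/wrist0.png

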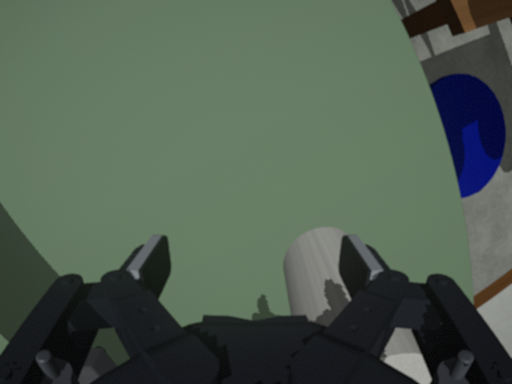

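```bash
python3 - <<'E'
import cv2
a=cv2.imread('pics/top0.png')[190:280,210:360]; cv2.imwrite('pics/topz.png',cv2.resize(a,None,fx=5.3,fy=5.3,interpolation=cv2.INTER_CUBIC))
a=cv2.imread('pics/scene0.png')[100:220,210:330]; cv2.imwrite('pics/scz.png',cv2.resize(a,None,fx=5,fy=5,interpolation=cv2.INTER_CUBIC))
from h import *
for n,uv,z in [('base',(280,384),0),('axis',(297,232),.13),('hopper',(240,217),.264),('lid',(337,235),.022),('cup',(210,217),.06),('c1',(238,140),.143),('c2',(273,152),.087),('post',(317,252),.11)]: print(n,plane('top',uv,z))
for q in [(226,248),(231,204),(321,211),(317,260)]: print(plane('top',q,.07))
E
```

```text
base [ 0.04018462 -0.0075185   0.        ]
axis [ 0.52209335 -0.05764354  0.13      ]
hopper [0.55956723 0.11024428 0.264     ]
lid [ 0.51430905 -0.20231815  0.022     ]
cup [0.57442877 0.21402501 0.06      ]
c1 [0.80579395 0.11987229 0.143     ]
c2 [0.78085035 0.00930009 0.087     ]
post [ 0.46121563 -0.11989502  0.11      ]
[0.47504986 0.16155193 0.07      ]
[0.61504635 0.14571209 0.07      ]
[ 0.59034737 -0.14303739  0.07      ]
[ 0.43527641 -0.12583759  0.07      ]
```

View pics/topz.png

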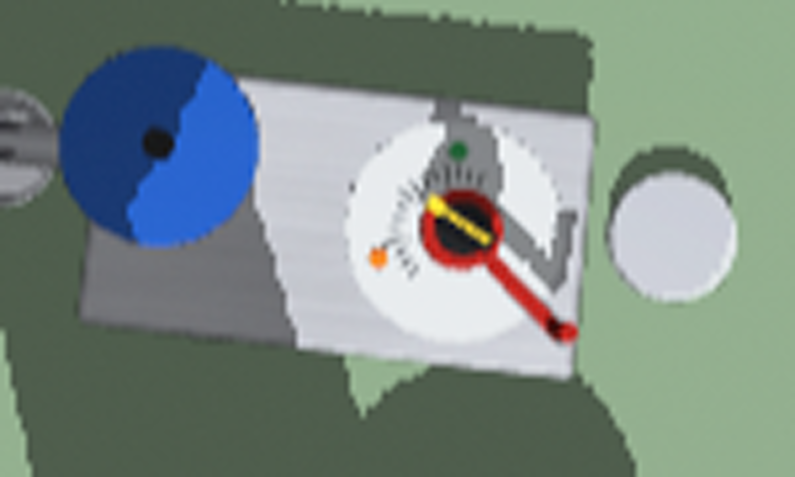

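View pics/scz.png

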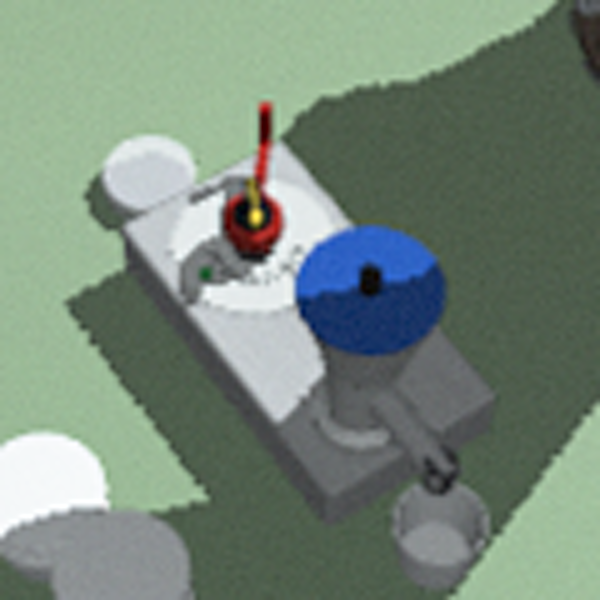

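```bash
cat > meas.py <<'E'
from h import *
def masks(im):
    hsv=cv2.cvtColor(im,cv2.COLOR_RGB2HSV).astype(int); H,S,V=hsv[...,0],hsv[...,1],hsv[...,2]
    r=np.zeros(H.shape,bool); r[190:280,270:335]=1
    return dict(green=r&(H>55)&(H<85)&(S>130)&(V>30), orange=r&(H>7)&(H<18)&(S>150)&(V>150), yellow=r&(H>20)&(H<35)&(S>120)&(V>110), red=r&((H<6)|(H>174))&(S>140)&(V>60)), hsv
def meas(im):
    M,h=masks(im); out={}
    for k,m in M.items():
        n,l,st,c=cv2.connectedComponentsWithStats(m.astype(np.uint8))
        out[k]=[(st[i,4],c[i],st[i,:4]) for i in range(1,n) if st[i,4]>3]
    return out,M,h
E
python3 - <<'E'
from meas import *
im=cv2.cvtColor(cv2.imread('pics/top0.png'),cv2.COLOR_BGR2RGB)
o,M,h=meas(im)
for k,v in o.items(): print(k,v)
# plate
H,S,V=h[...,0],h[...,1],h[...,2]
roi=np.zeros(S.shape,np.uint8); roi[205:260,270:322]=1
print(im[240,282],im[250,308],im[215,310],im[220,282])
for n,z in(('green',.077),('orange',.077)):
    print(n,plane('top',o[n][0][1],z))
E
```

```text
green [(np.int32(5), array([296., 218.]), array([295, 217,   3,   3], dtype=int32))]
orange [(np.int32(9), array([281., 238.]), array([280, 237,   3,   3], dtype=int32))]
yellow [(np.int32(31), array([296.09677419, 231.12903226]), array([291, 227,  12,   9], dtype=int32))]
red [(np.int32(133), array([301.9924812 , 238.51879699]), array([290, 226,  29,  28], dtype=int32))]
[241 211 190] [214 218 223] [201 205 211] [232 235 237]
green [ 0.568015   -0.06151407  0.077     ]
orange [ 0.50511334 -0.01273258  0.077     ]
```

```bash
cat >> h.py <<'E'
from scipy.spatial.transform import Rotation as Ro
def Rt(s): q=s['tcp_rot']; return Ro.from_quat([q[1],q[2],q[3],q[0]]).as_matrix()
def go(p,yaw=None):
    s=robot.read_state(); R=Rt(s); d=R.T@(np.array(p)-s['eef_pos']); y0=np.arctan2(R[1,1],R[0,1])
    print('tool shift',d.round(4),'yaw(y axis) deg',round(np.degrees(y0),2),'tilt z',R[:,2].round(4))
    if yaw is not None: print('wz', round(-((yaw-np.degrees(y0)+180)%360-180)*np.pi/180,4))
def fs():
    s=robot.read_state(); print('t',round(s['t'],2),'p',s['eef_pos'].round(4),'F',s['ft_force'].round(2),'T',s['wrist_torque'].round(3),'w',round(s['grip_width'],4),'q',s['joint_pos'].round(2)); return s
E
python3 - <<'E'
from h import *
s=robot.read_state(); c,d=ray('wrist',(254.32,190.02)); R=Rt(s)
print(R.T@(c-s['eef_pos']),R.T@d); print(R)
go([0.50,-0.06,0.38],-45)
E
```

```text
[ 0.06823415 -0.00115709 -0.0708622 ] [-2.69653608e-01  4.15929257e-04  9.62957298e-01]
[[-8.93002884e-01  4.50050740e-01 -4.25947577e-04]
 [ 4.50050941e-01  8.93002535e-01 -7.89964671e-04]
 [ 2.48480814e-05 -8.97138837e-04 -9.99999597e-01]]
tool shift [-0.4735 -0.4784 -0.0762] yaw(y axis) deg 63.25 tilt z [-4.e-04 -8.e-04 -1.e+00]
wz 1.8894
```

```bash
python3 -m handwheel '[{"z":-0.03},{"z":-0.04},{"x":-0.034,"y":-0.0375},{"x":-0.034,"y":-0.0375},{"x":-0.034,"y":-0.0375},{"x":-0.034,"y":-0.0375},{"x":-0.034,"y":-0.0375},{"x":-0.034,"y":-0.0375}]'
python3 -m handwheel '[{"x":-0.034,"y":-0.0375},{"x":-0.034,"y":-0.0375},{"x":-0.034,"y":-0.0375},{"x":-0.034,"y":-0.0375},{"x":-0.034,"y":-0.0375},{"x":-0.034,"y":-0.0375},{"x":-0.034,"y":-0.0375},{"x":-0.034,"y":-0.0375}]'
python3 -c "
from h import *
fs();go([0.48,-0.1,0.36],-45)"
```

```text
t 0.15 p [0.2924 0.5803 0.3034] F [-0.16  0.13 -0.42] T [ 0.062 -0.056 -0.03 ] w 0.085 q [ 1.06  0.48  1.6  -0.    1.07 -0.05]
tool shift [-0.4737 -0.5231 -0.0561] yaw(y axis) deg 63.25 tilt z [-4.e-04 -8.e-04 -1.e+00]
wz 1.8894schema error: expected keys x, y, z, wx, wy, wz, claw
schema error: expected keys x, y, z, wx, wy, wz, claw
```

```bash
python3 -m handwheel '[{"x":0,"y":0,"z":-0.03,"wx":0,"wy":0,"wz":0,"claw":0.085},{"x":0,"y":0,"z":-0.04,"wx":0,"wy":0,"wz":0,"claw":0.085},{"x":-0.034,"y":-0.0375,"z":0,"wx":0,"wy":0,"wz":0,"claw":0.085},{"x":-0.034,"y":-0.0375,"z":0,"wx":0,"wy":0,"wz":0,"claw":0.085},{"x":-0.034,"y":-0.0375,"z":0,"wx":0,"wy":0,"wz":0,"claw":0.085},{"x":-0.034,"y":-0.0375,"z":0,"wx":0,"wy":0,"wz":0,"claw":0.085},{"x":-0.034,"y":-0.0375,"z":0,"wx":0,"wy":0,"wz":0,"claw":0.085},{"x":-0.034,"y":-0.0375,"z":0,"wx":0,"wy":0,"wz":0,"claw":0.085}]'
python3 -m handwheel '[{"x":-0.034,"y":-0.0375,"z":0,"wx":0,"wy":0,"wz":0,"claw":0.085},{"x":-0.034,"y":-0.0375,"z":0,"wx":0,"wy":0,"wz":0,"claw":0.085},{"x":-0.034,"y":-0.0375,"z":0,"wx":0,"wy":0,"wz":0,"claw":0.085},{"x":-0.034,"y":-0.0375,"z":0,"wx":0,"wy":0,"wz":0,"claw":0.085},{"x":-0.034,"y":-0.0375,"z":0,"wx":0,"wy":0,"wz":0,"claw":0.085},{"x":-0.034,"y":-0.0375,"z":0,"wx":0,"wy":0,"wz":0,"claw":0.085},{"x":-0.034,"y":-0.0375,"z":0,"wx":0,"wy":0,"wz":0,"claw":0.085},{"x":-0.034,"y":-0.0375,"z":0,"wx":0,"wy":0,"wz":0,"claw":0.085}]'
python3 -c "
from h import *
fs();go([0.48,-0.1,0.36],-45)"
```

```text
t: 1.15
eef_pos: [0.3735, 0.2861, 0.3739]
tcp_rot: [0.0, 0.231, 0.973, 0.0]
ft_force: [1.8, 0.4, -0.1]
grip_width: 0.0848
t: 2.15
eef_pos: [0.4814, -0.1043, 0.3739]
tcp_rot: [0.0, 0.231, 0.973, 0.0]
ft_force: [0.3, 0.6, 0.5]
grip_width: 0.0853
t 2.15 p [ 0.4814 -0.1043  0.3739] F [0.35 0.62 0.54] T [-0.033 -0.02   0.075] w 0.0853 q [-0.28  0.19  1.86  0.    1.1  -1.38]
tool shift [0.0032 0.0032 0.0139] yaw(y axis) deg 63.24 tilt z [ 1.e-04  1.e-04 -1.e+00]
wz 1.8891
```

```bash
python3 -m handwheel '[{"x":0,"y":0,"z":0,"wx":0,"wy":0,"wz":0.18,"claw":0.085},{"x":0,"y":0,"z":0,"wx":0,"wy":0,"wz":0.18,"claw":0.085},{"x":0,"y":0,"z":0,"wx":0,"wy":0,"wz":0.18,"claw":0.085},{"x":0,"y":0,"z":0,"wx":0,"wy":0,"wz":0.18,"claw":0.085},{"x":0,"y":0,"z":0,"wx":0,"wy":0,"wz":0.18,"claw":0.085},{"x":0,"y":0,"z":0,"wx":0,"wy":0,"wz":0.18,"claw":0.085},{"x":0,"y":0,"z":0,"wx":0,"wy":0,"wz":0.18,"claw":0.085},{"x":0,"y":0,"z":0,"wx":0,"wy":0,"wz":0.18,"claw":0.085}]'
python3 -m handwheel '[{"x":0,"y":0,"z":0.014,"wx":0,"wy":0,"wz":0.18,"claw":0.085},{"x":0,"y":0,"z":0,"wx":0,"wy":0,"wz":0.18,"claw":0.085},{"x":0,"y":0,"z":0,"wx":0,"wy":0,"wz":0.09,"claw":0.085},{"x":0,"y":0,"z":0,"wx":0,"wy":0,"wz":0,"claw":0.085}]'
python3 - <<'E'
from h import *
import pickle
fs();go([0.48,-0.1,0.36],-45)
m=robot.camera_model('wrist'); cap('wrist','w1.png'); pickle.dump(m,open('w1.pkl','wb'))
fs()
E
```

```text
t: 3.15
eef_pos: [0.4812, -0.1025, 0.3738]
tcp_rot: [-0.0, 0.817, 0.576, -0.0]
ft_force: [-0.1, 0.4, 0.7]
grip_width: 0.0848
t: 3.65
eef_pos: [0.4812, -0.1025, 0.3598]
tcp_rot: [-0.0, 0.924, 0.383, -0.0]
ft_force: [0.5, -0.2, -0.4]
grip_width: 0.085
t 3.65 p [ 0.4812 -0.1025  0.3598] F [ 0.48 -0.18 -0.42] T [-0.029 -0.016 -0.048] w 0.085 q [-0.27  0.2   1.88 -0.    1.07  0.51]
tool shift [ 0.0009 -0.0027 -0.0002] yaw(y axis) deg -45.0 tilt z [-3.e-04  1.e-04 -1.e+00]
wz -0.0001
t 3.7 p [ 0.4812 -0.1026  0.3598] F [ 0.68  0.26 -0.69] T [-0.024 -0.019  0.029] w 0.0848 q [-0.27  0.2   1.88  0.    1.07  0.51]
```

View pics/w1.png

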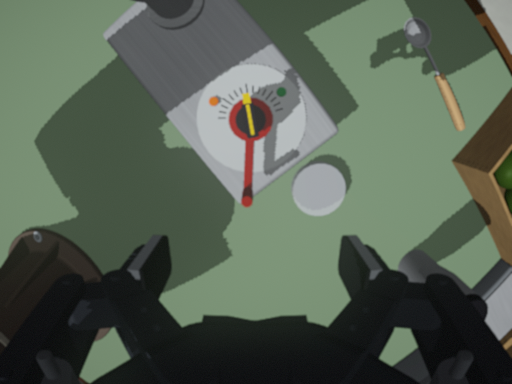

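```bash
cat > wm.py <<'E'
from h import *
import pickle
def wmeas(im,m,roi=(60,220,190,310),verbose=1,dz=0):
    hsv=cv2.cvtColor(im,cv2.COLOR_RGB2HSV).astype(int); H,S,V=hsv[...,0],hsv[...,1],hsv[...,2]
    r=np.zeros(H.shape,bool); r[roi[0]:roi[1],roi[2]:roi[3]]=1
    M=dict(green=r&(H>60)&(H<85)&(S>120), orange=r&(H>7)&(H<18)&(S>150)&(V>150), yellow=r&(H>20)&(H<35)&(S>120)&(V>110), red=r&((H<6)|(H>174))&(S>140)&(V>60))
    out={}
    for k,mm in M.items():
        n,l,st,c=cv2.connectedComponentsWithStats(mm.astype(np.uint8))
        if n<2: continue
        i=1+np.argmax(st[1:,4]); pts=np.argwhere(l==i)[:,::-1]
        out[k]=pts
        if verbose: print(k,st[i],c[i].round(1))
    res={}
    for k,z in(('green',.077),('orange',.077)):
        if k in out: res[k]=plane('wrist',out[k].mean(0),z,m)
    if 'yellow' in out:
        P=np.array([plane('wrist',p,.142+dz,m) for p in out['yellow']])[:,:2]
        l=cv2.fitLine(P.astype(np.float32),cv2.DIST_L2,0,.01,.001).ravel(); d=l[:2]; 
        res['yl']=(l[2:],d,((P-l[2:])@d).min(),((P-l[2:])@d).max(),np.degrees(np.arctan2(d[1],d[0])))
    return out,res
E
python3 - <<'E'
from wm import *
im=cv2.cvtColor(cv2.imread('pics/w1.png'),cv2.COLOR_BGR2RGB); m=pickle.load(open('w1.pkl','rb'))
out,res=wmeas(im,m)
for k,v in res.items(): print(k,v)
# ring circle: red pts on z .11 plane: hull excluding lever
P=np.array([plane('wrist',p,.112,m) for p in out['red']])[:,:2]
u=np.argmax(out['red'][:,1]); print('lowest red px',out['red'][out['red'][:,1]>196].mean(0))
t=out['red'][out['red'][:,1]>192].mean(0); print('post top',plane('wrist',t,.148,m), plane('wrist',t,.140,m))
rp=P[out['red'][:,1]<137]; (c,r)=cv2.minEnclosingCircle(rp.astype(np.float32)); print('ring',c,r)
# plate
hsv=cv2.cvtColor(im,cv2.COLOR_RGB2HSV); print(im[80,240],im[75,270],im[60,215],im[130,205])
# tumbler etc fine; a zoom
a=cv2.resize(cv2.cvtColor(im,cv2.COLOR_RGB2BGR)[50:215,185:345],None,fx=4,fy=3.6*4/3.6,interpolation=cv2.INTER_CUBIC)[:600]; cv2.imwrite('pics/w1z.png',a)
E
```

```text
green [278  89   7   6  35] [280.9  91.5]
orange [210  98   8   7  47] [213.4 100.8]
yellow [243  93  12  43 231] [248.5 112.3]
red [230 101  40  87 623] [245.8 142.8]
green [ 0.56587785 -0.06240903  0.077     ]
orange [ 0.50204831 -0.01394133  0.077     ]
yl (array([ 0.5226976 , -0.05367042], dtype=float32), array([0.5786799 , 0.81555474], dtype=float32), np.float64(-0.022356206578618393), np.float64(0.018898768689877478), np.float32(54.642246))
lowest red px [nan nan]
post top [nan nan nan] [nan nan nan]
ring (0.5184898972511292, -0.06007333844900131) 0.02252909354865551
[184 190 191] [184 189 190] [92 94 96] [184 189 190]<stdin>:7: RuntimeWarning: Mean of empty slice.
  ret = um.true_divide(
<stdin>:8: RuntimeWarning: Mean of empty slice.
```

View pics/w1z.png

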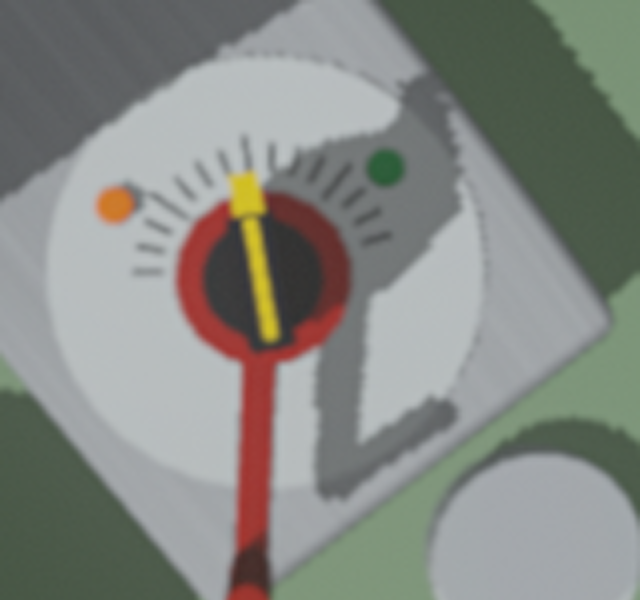

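```bash
python3 - <<'E'
from wm import *
im=cv2.cvtColor(cv2.imread('pics/w1.png'),cv2.COLOR_BGR2RGB); m=pickle.load(open('w1.pkl','rb'))
hsv=cv2.cvtColor(im,cv2.COLOR_RGB2HSV).astype(int); H,S,V=hsv[...,0],hsv[...,1],hsv[...,2]
r=((H<6)|(H>174))&(S>140)&(V>110); r[:195]=0; r[:,:230]=0;r[:,270:]=0;r[215:]=0
p=np.argwhere(r)[:,::-1]; print(len(p),p.mean(0),p.min(0),p.max(0)); pt=plane('wrist',p.mean(0),.148,m); print('post',pt)
A=np.array([.5187,-.0595]); d=pt[:2]-A; print(np.hypot(*d),np.degrees(np.arctan2(d[1],d[0])))
# plate edges: right & lower-left & bottom points from zoom
z=[(47,280),(150,80),(270,57),(130,450),(220,487),(483,290),(470,210),(85,385)]
Q=np.array([plane('wrist',(185+(a+.5)/4-.5,50+(b+.5)/4-.5),.072,m)[:2] for a,b in z])
B=np.c_[2*Q,np.ones(len(Q))]; s=np.linalg.lstsq(B,(Q**2).sum(1),rcond=None)[0]; print('plate',s[:2],np.sqrt(s[2]+s[0]**2+s[1]**2))
E
```

```text
82 [246.45121951 200.76829268] [242 196] [251 206]
post [ 0.45965852 -0.11359019  0.148     ]
0.08007274964375335 -137.50599265140994
plate [ 0.51784817 -0.05966907] 0.06617778993034253
```

```bash
python3 -c "
from h import *
go([0.4597,-0.1136,0.192],-47.5)"
```

```text
tool shift [-0.023  -0.0074  0.1678] yaw(y axis) deg -44.91 tilt z [-2.e-04  1.e-04 -1.e+00]
wz 0.0452
```

```bash
python3 -m handwheel '[{"x":-0.023,"y":-0.0074,"z":0.02,"wx":0,"wy":0,"wz":0.045,"claw":0.04},{"x":0,"y":0,"z":0.04,"wx":0,"wy":0,"wz":0,"claw":0.04},{"x":0,"y":0,"z":0.03,"wx":0,"wy":0,"wz":0,"claw":0.04},{"x":0,"y":0,"z":0,"wx":0,"wy":0,"wz":0,"claw":0.04}]'
python3 - <<'E'
from h import *
fs();go([0.4597,-0.1136,0.192],-47.5); cap('wrist','w2.png')
E
```

```text
t: 4.2
eef_pos: [0.4588, -0.1133, 0.2685]
tcp_rot: [-0.001, 0.932, 0.362, -0.001]
ft_force: [0.4, 0.4, -0.9]
grip_width: 0.04
t 4.2 p [ 0.4588 -0.1133  0.2685] F [ 0.4   0.37 -0.89] T [-0.013  0.008 -0.017] w 0.04 q [-0.31  0.28  2.03 -0.    0.84  0.52]
tool shift [0.0006 0.0011 0.0765] yaw(y axis) deg -47.51 tilt z [-0.0036  0.0011 -1.    ]
wz -0.0002
```

View pics/w2.png

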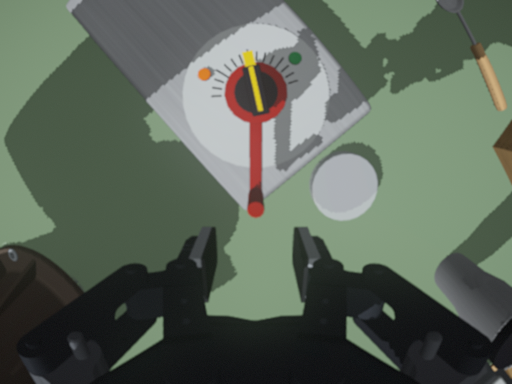

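```bash
python3 -m handwheel '[{"x":0,"y":0.001,"z":0.03,"wx":0,"wy":0,"wz":0,"claw":0.04},{"x":0,"y":0,"z":0.025,"wx":0,"wy":0,"wz":0,"claw":0.04},{"x":0,"y":0,"z":0.02,"wx":0,"wy":0,"wz":0,"claw":0.04},{"x":0,"y":0,"z":0,"wx":0,"wy":0,"wz":0,"claw":0.022},{"x":0,"y":0,"z":0,"wx":0,"wy":0,"wz":0,"claw":0.022},{"x":0,"y":0,"z":0,"wx":0,"wy":0,"wz":0,"claw":0.022}]'
python3 - <<'E'
from h import *
fs();go([0.4597,-0.1136,0.192],-47.5); cap('wrist','w3.png')
E
```

```text
t: 5.0
eef_pos: [0.4612, -0.1145, 0.1961]
tcp_rot: [0.001, 0.932, 0.362, 0.001]
ft_force: [-0.6, -0.5, 0.3]
grip_width: 0.0219
t 5.0 p [ 0.4612 -0.1145  0.1961] F [-0.58 -0.47  0.29] T [-0.008 -0.015 -0.045] w 0.0219 q [-0.31  0.39  2.09  0.    0.65  0.52]
tool shift [-0.0004 -0.0017  0.0041] yaw(y axis) deg -47.6 tilt z [ 1.9e-03 -6.0e-04 -1.0e+00]
wz -0.0018
```

View pics/w3.png

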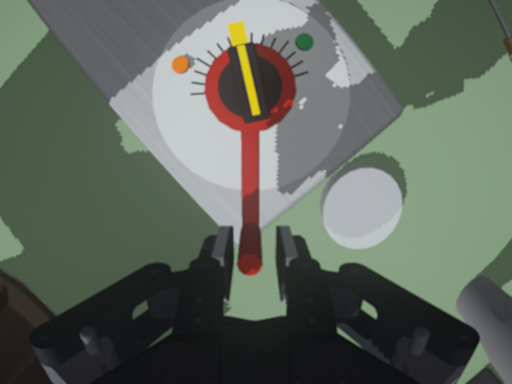

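```bash
python3 -m handwheel '[{"x":0,"y":0.004,"z":0.003,"wx":0,"wy":0,"wz":0,"claw":0.022},{"x":0.0002,"y":0.005,"z":0,"wx":0,"wy":0,"wz":-0.06,"claw":0.022},{"x":0.0003,"y":0.0064,"z":0,"wx":0,"wy":0,"wz":-0.08,"claw":0.022},{"x":0.0003,"y":0.0064,"z":0,"wx":0,"wy":0,"wz":-0.08,"claw":0.022}]'
python3 - <<'E'
from h import *
A=np.array([.5184,-.0596])
s=fs();d=s['eef_pos'][:2]-A;th=np.arctan2(d[1],d[0]); print(np.hypot(*d),np.degrees(th),'Ftan',s['ft_force'][:2]@[-np.sin(th),np.cos(th)],'Frad',s['ft_force'][:2]@[np.cos(th),np.sin(th)]);go([0,0,0])
E
```

```text
t: 5.55
eef_pos: [0.4764, -0.1289, 0.1917]
tcp_rot: [-0.001, 0.886, 0.463, -0.0]
ft_force: [-1.5, 4.5, -0.6]
grip_width: 0.0218
t 5.55 p [ 0.4764 -0.1289  0.1917] F [-1.47  4.46 -0.58] T [ 0.669  0.248 -0.061] w 0.0218 q [-0.33  0.42  2.06  0.    0.66  0.28]
0.08096745666451055 -121.2064016683651 Ftan -3.565508256328674 Frad -3.053663747609037
tool shift [-0.1666 -0.4644  0.1923] yaw(y axis) deg -34.86 tilt z [-1.e-03  6.e-04 -1.e+00]
```

```bash
python3 -m handwheel '[{"x":0.0004,"y":0.0088,"z":0,"wx":0,"wy":0,"wz":-0.12,"claw":0.022},{"x":0.0004,"y":0.0088,"z":0,"wx":0,"wy":0,"wz":-0.12,"claw":0.022},{"x":0.0004,"y":0.0088,"z":0,"wx":0,"wy":0,"wz":-0.12,"claw":0.022},{"x":0.0005,"y":0.0088,"z":0,"wx":0,"wy":0,"wz":-0.12,"claw":0.022},{"x":0.0005,"y":0.0088,"z":0,"wx":0,"wy":0,"wz":-0.11,"claw":0.022},{"x":0.0005,"y":0.0088,"z":0,"wx":0,"wy":0,"wz":-0.11,"claw":0.022},{"x":0.0005,"y":0.0088,"z":0,"wx":0,"wy":0,"wz":-0.11,"claw":0.022},{"x":0.0005,"y":0.0088,"z":0,"wx":0,"wy":0,"wz":-0.11,"claw":0.022}]'
cat >> h.py <<'E'
A=np.array([.5184,-.0596])
def arc():
    s=fs();d=s['eef_pos'][:2]-A;th=np.arctan2(d[1],d[0]); f=s['ft_force'][:2]
    T=s['wrist_torque'][:2]; 
    print('r',np.hypot(*d).round(4),'th',np.degrees(th).round(2),'Ftan',(f@[-np.sin(th),np.cos(th)]).round(2),'Frad',(f@[np.cos(th),np.sin(th)]).round(2),'Trad',(T@[np.cos(th),np.sin(th)]).round(3),'Ttan',(T@[-np.sin(th),np.cos(th)]).round(3)); go([0,0,0],np.degrees(th)+90)
E
python3 -c "
from h import *
arc()"
```

```text
t: 6.55
eef_pos: [0.5432, -0.1387, 0.1915]
tcp_rot: [-0.001, 0.588, 0.809, -0.0]
ft_force: [-5.6, 0.6, -0.1]
grip_width: 0.0224
t 6.55 p [ 0.5432 -0.1387  0.1915] F [-5.59  0.55 -0.13] T [ 0.155  0.805 -0.021] w 0.0224 q [-0.3   0.5   1.91 -0.    0.74 -0.62]
r 0.083 th -72.58 Ftan -5.16 Frad -2.2 Trad -0.721 Ttan 0.389
tool shift [ 0.2988 -0.4739  0.1928] yaw(y axis) deg 17.91 tilt z [-2.3e-03  6.0e-04 -1.0e+00]
wz 0.0085
```

```bash
python3 -m handwheel '[{"x":0.0015,"y":0.0085,"z":0,"wx":0,"wy":0,"wz":-0.11,"claw":0.022},{"x":0.0015,"y":0.0085,"z":0,"wx":0,"wy":0,"wz":-0.11,"claw":0.022},{"x":0,"y":-0.006,"z":0,"wx":0,"wy":0,"wz":0,"claw":0.03},{"x":0,"y":0,"z":-0.001,"wx":0,"wy":0,"wz":0,"claw":0.03},{"x":0,"y":0,"z":-0.04,"wx":0,"wy":0,"wz":0,"claw":0.085},{"x":0,"y":0,"z":-0.04,"wx":0,"wy":0,"wz":0,"claw":0.085},{"x":0,"y":0,"z":0,"wx":0,"wy":0,"wz":0,"claw":0.085}]'
python3 - <<'E'
from wm import *
arc()
m=robot.camera_model('wrist'); im=cap('wrist','w4.png'); pickle.dump(m,open('w4.pkl','wb'))
print(go([A[0],A[1],.24],54.6-90))
E
```

```text
t: 7.42
eef_pos: [0.5546, -0.1336, 0.2759]
tcp_rot: [0.003, 0.499, 0.867, 0.001]
ft_force: [-0.3, -0.3, -1.3]
grip_width: 0.0821
t 7.42 p [ 0.5546 -0.1336  0.2759] F [-0.31 -0.31 -1.27] T [ 0.01   0.051 -0.03 ] w 0.0821 q [-0.29  0.4   1.82  0.    0.92 -0.82]
r 0.0824 th -63.94 Ftan -0.42 Frad 0.15 Trad -0.041 Ttan 0.031
tool shift [ 0.3953 -0.4132  0.2729] yaw(y axis) deg 30.19 tilt z [ 0.005  -0.0014 -1.    ]
wz 0.0719
tool shift [0.0816 0.0064 0.034 ] yaw(y axis) deg 30.2 tilt z [ 2.6e-03 -7.0e-04 -1.0e+00]
wz 1.145
None
```

View pics/w4.png

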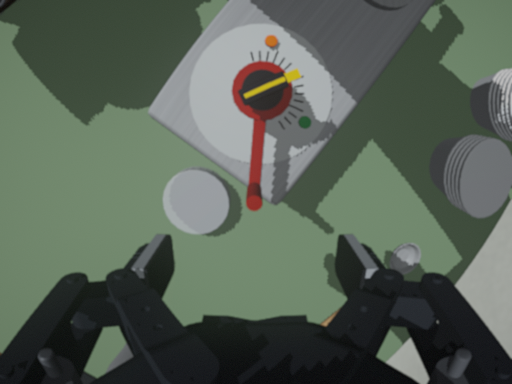

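```bash
python3 - <<'E'
from wm import *
im=cv2.cvtColor(cv2.imread('pics/w4.png'),cv2.COLOR_BGR2RGB); m=pickle.load(open('w4.pkl','rb'))
out,res=wmeas(im,m,(30,215,190,340))
for k,v in res.items(): print(k,v)
hsv=cv2.cvtColor(im,cv2.COLOR_RGB2HSV).astype(int); H,S,V=hsv[...,0],hsv[...,1],hsv[...,2]
r=((H<6)|(H>174))&(S>140)&(V>110); r[:195]=0; r[:,:230]=0;r[:,270:]=0;r[215:]=0
p=np.argwhere(r)[:,::-1]; pt=plane('wrist',p.mean(0),.148,m); d=pt[:2]-A; print(len(p),np.hypot(*d),np.degrees(np.arctan2(d[1],d[0])))
g=res['green'][:2]-A; print(np.degrees(np.arctan2(g[1],g[0])),np.hypot(*g))
E
```

```text
green [300 117  10  10  81] [304.5 121.8]
orange [266  36  11  10  95] [270.9  40.6]
yellow [243  69  58  30 406] [273.2  83.1]
red [ 233   62   51  148 1594] [253.4 130. ]
green [ 0.56585878 -0.06255948  0.077     ]
orange [ 0.50187238 -0.01390831  0.077     ]
yl (array([ 0.5225418 , -0.05382755], dtype=float32), array([0.5811543, 0.8137934], dtype=float32), np.float64(-0.02207161306718798), np.float64(0.01890484833951046), np.float32(54.468227))
188 0.07965465564100412 -64.73045449403686
-3.5682851289847823 0.04755096687261351
```

```bash
python3 -m handwheel '[{"x":0.041,"y":0.0032,"z":0,"wx":0,"wy":0,"wz":0,"claw":0.06},{"x":0.041,"y":0.0032,"z":0,"wx":0,"wy":0,"wz":0,"claw":0.06},{"x":0,"y":0,"z":0,"wx":0,"wy":0,"wz":0.18,"claw":0.06},{"x":0,"y":0,"z":0,"wx":0,"wy":0,"wz":0.18,"claw":0.06},{"x":0,"y":0,"z":0,"wx":0,"wy":0,"wz":0.18,"claw":0.06},{"x":0,"y":0,"z":0,"wx":0,"wy":0,"wz":0.18,"claw":0.06},{"x":0,"y":0,"z":0,"wx":0,"wy":0,"wz":0.18,"claw":0.06},{"x":0,"y":0,"z":0.01,"wx":0,"wy":0,"wz":0.18,"claw":0.06}]'
python3 -m handwheel '[{"x":0,"y":0,"z":0.015,"wx":0,"wy":0,"wz":0.066,"claw":0.06},{"x":0,"y":0,"z":0,"wx":0,"wy":0,"wz":0,"claw":0.06}]'
python3 - <<'E'
from wm import *
fs();go([A[0],A[1],.193],-35.5); cap('wrist','w5.png')
E
```

```text
t: 8.48
eef_pos: [0.5172, -0.059, 0.2621]
tcp_rot: [-0.0, 0.875, 0.485, -0.0]
ft_force: [-0.1, -0.1, 0.3]
grip_width: 0.0597
t: 8.72
eef_pos: [0.5164, -0.0589, 0.2462]
tcp_rot: [-0.001, 0.889, 0.459, -0.001]
ft_force: [0.4, 0.4, -0.6]
grip_width: 0.0603
t 8.72 p [ 0.5164 -0.0589  0.2462] F [ 0.43  0.44 -0.62] T [-0.005  0.006  0.042] w 0.0603 q [-0.17  0.37  1.95  0.    0.82  0.45]
tool shift [0.0007 0.0022 0.0532] yaw(y axis) deg -35.39 tilt z [-3.4e-03  6.0e-04 -1.0e+00]
wz 0.002
```

View pics/w5.png

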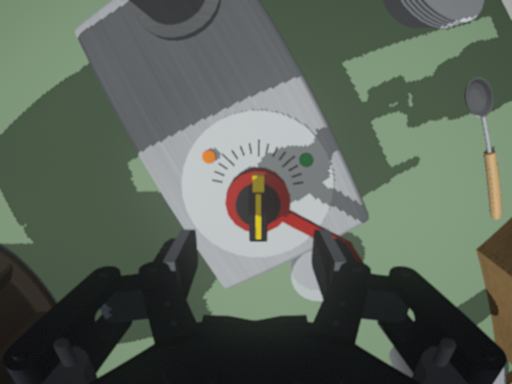

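```bash
python3 -m handwheel '[{"x":0.0007,"y":0.002,"z":0.02,"wx":0,"wy":0,"wz":0,"claw":0.04},{"x":0,"y":0,"z":0.02,"wx":0,"wy":0,"wz":0,"claw":0.04},{"x":0,"y":0,"z":0.013,"wx":0,"wy":0,"wz":0,"claw":0.04},{"x":0,"y":0,"z":0,"wx":0,"wy":0,"wz":0,"claw":0.04}]'
python3 - <<'E'
from wm import *
fs();go([A[0],A[1],.193],-35.5); cap('wrist','w6.png')
E
```

```text
t: 9.28
eef_pos: [0.5192, -0.0595, 0.1944]
tcp_rot: [-0.0, 0.888, 0.459, -0.001]
ft_force: [0.1, 0.5, 0.0]
grip_width: 0.0404
t 9.28 p [ 0.5192 -0.0595  0.1944] F [0.07 0.5  0.03] T [-0.01   0.005 -0.   ] w 0.0404 q [-0.17  0.45  1.99  0.    0.7   0.44]
tool shift [-0.0006 -0.0006  0.0014] yaw(y axis) deg -35.32 tilt z [-1.5e-03  3.0e-04 -1.0e+00]
wz 0.0031
```

View pics/w6.png

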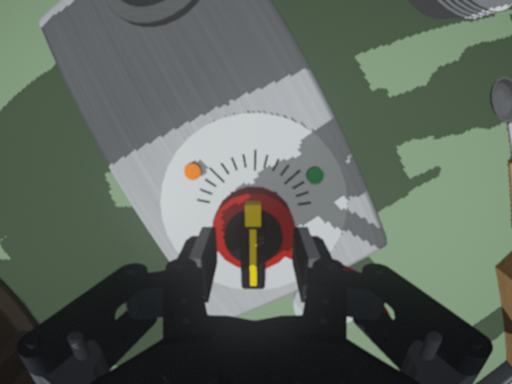

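```bash
python3 -m handwheel '[{"x":0,"y":0,"z":0,"wx":0,"wy":0,"wz":0,"claw":0.0},{"x":0,"y":0,"z":0,"wx":0,"wy":0,"wz":0,"claw":0.0},{"x":0,"y":0,"z":0,"wx":0,"wy":0,"wz":0,"claw":0.0},{"x":0,"y":0,"z":0,"wx":0,"wy":0,"wz":0,"claw":0.0}]'
python3 - <<'E'
from wm import *
fs();go([A[0],A[1],.193],-35.5); cap('wrist','w7.png')
E
```

```text
t: 9.82
eef_pos: [0.5193, -0.0592, 0.1957]
tcp_rot: [-0.0, 0.888, 0.459, 0.0]
ft_force: [-5.1, 5.4, 11.1]
grip_width: 0.0107
t 9.82 p [ 0.5193 -0.0592  0.1957] F [-5.07  5.41 11.05] T [0.763 0.86  0.043] w 0.0107 q [-0.17  0.45  1.99  0.    0.7   0.44]
tool shift [-0.0008 -0.0005  0.0027] yaw(y axis) deg -35.35 tilt z [-1.e-04  4.e-04 -1.e+00]
wz 0.0026
```

View pics/w7.png

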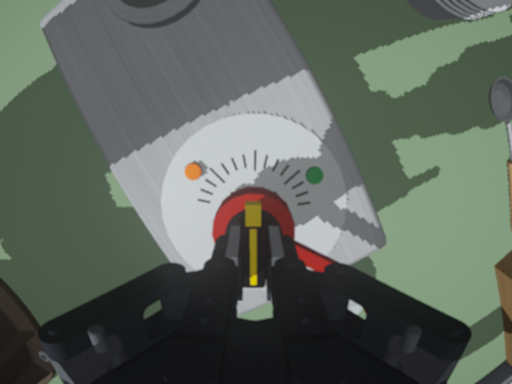

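```bash
python3 -m handwheel '[{"x":0,"y":-0.0006,"z":-0.001,"wx":0,"wy":0,"wz":0,"claw":0.0},{"x":0,"y":0,"z":0,"wx":0,"wy":0,"wz":0.08,"claw":0.0},{"x":0,"y":0,"z":0,"wx":0,"wy":0,"wz":0.12,"claw":0.0}]'
python3 -c "
from h import *
fs();go([A[0],A[1],.193],-93.6)"
```

```text
t: 10.25
eef_pos: [0.5189, -0.0591, 0.1955]
tcp_rot: [-0.0, 0.93, 0.367, -0.0]
ft_force: [2.3, 1.2, -20.9]
grip_width: 0.0105
t 10.25 p [ 0.5189 -0.0591  0.1955] F [  2.31   1.16 -20.91] T [ 0.155 -0.563  0.116] w 0.0105 q [-0.17  0.45  1.99  0.    0.7   0.65]
tool shift [-0.0007  0.      0.0025] yaw(y axis) deg -46.98 tilt z [-5.e-04  1.e-04 -1.e+00]
wz 0.8136
```

```bash
python3 -m handwheel '[{"x":0,"y":0,"z":0.0015,"wx":0,"wy":0,"wz":0.12,"claw":0.0},{"x":0,"y":0,"z":0.0005,"wx":0,"wy":0,"wz":0.14,"claw":0.0},{"x":0,"y":0,"z":0.0005,"wx":0,"wy":0,"wz":0.14,"claw":0.0},{"x":0,"y":0,"z":0.0005,"wx":0,"wy":0,"wz":0.14,"claw":0.0}]'
python3 -c "
from h import *
fs();go([A[0],A[1],.193],-93.6)"
```

```text
t: 10.75
eef_pos: [0.5191, -0.0592, 0.1934]
tcp_rot: [0.0, 0.995, 0.105, 0.0]
ft_force: [-2.9, 0.5, 4.5]
grip_width: 0.0105
t 10.75 p [ 0.5191 -0.0592  0.1934] F [-2.91  0.52  4.48] T [0.018 0.514 0.116] w 0.0105 q [-0.17  0.45  1.99 -0.    0.7   1.19]
tool shift [-0.0008  0.0002  0.0004] yaw(y axis) deg -78.0 tilt z [ 2.e-04 -1.e-04 -1.e+00]
wz 0.2723
```

```bash
python3 -m handwheel '[{"x":0,"y":0,"z":0.0005,"wx":0,"wy":0,"wz":0.14,"claw":0.0},{"x":0,"y":0,"z":0.0004,"wx":0,"wy":0,"wz":0.1,"claw":0.0},{"x":0,"y":0,"z":0.0001,"wx":0,"wy":0,"wz":0.032,"claw":0.0},{"x":0,"y":0,"z":0,"wx":0,"wy":0,"wz":0,"claw":0.0}]'
python3 - <<'E'
from wm import *
fs();go([A[0],A[1],.193],-93.6)
m=robot.camera_model('wrist'); im=cap('wrist','w8.png'); pickle.dump(m,open('w8.pkl','wb'))
out,res=wmeas(im,m,(60,330,170,345),dz=-.003)
for k,v in res.items(): print(k,v)
E
```

```text
t: 11.25
eef_pos: [0.5191, -0.0593, 0.1925]
tcp_rot: [0.0, 1.0, -0.029, 0.0]
ft_force: [-2.7, 0.2, 6.6]
grip_width: 0.011
t 11.25 p [ 0.5191 -0.0593  0.1925] F [-2.73  0.16  6.62] T [0.024 0.673 0.02 ] w 0.011 q [-0.17  0.45  1.99 -0.    0.69  1.46]
tool shift [-0.0007  0.0004 -0.0005] yaw(y axis) deg -93.36 tilt z [ 2.e-04 -2.e-04 -1.e+00]
wz 0.0042
green [246 135  16  15 189] [253.7 141.9]
orange [183 232  14  14 156] [189.5 238.6]
yellow [250 229   9  57 505] [254.  256.8]
red [ 233  178  112   63 1681] [296.4 206.3]
green [ 0.56618293 -0.06269468  0.077     ]
orange [ 0.50221247 -0.01395196  0.077     ]
yl (array([ 0.51926243, -0.06023597], dtype=float32), array([ 0.99820393, -0.05990735], dtype=float32), np.float64(-0.015907108911462565), np.float64(0.01463914352434822), np.float32(-3.4344947))
```

View pics/w8.png

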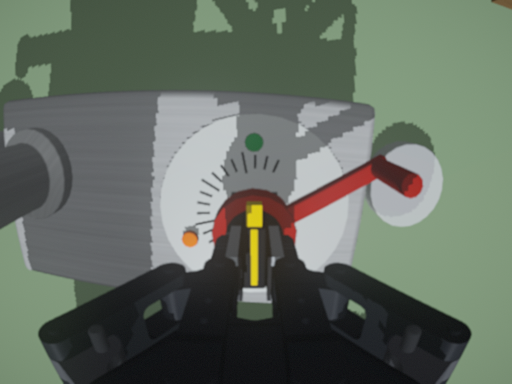

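```bash
python3 -m handwheel '[{"x":0,"y":0,"z":0,"wx":0,"wy":0,"wz":0,"claw":0.04},{"x":0,"y":0,"z":0,"wx":0,"wy":0,"wz":0,"claw":0.04},{"x":0,"y":0,"z":0,"wx":0,"wy":0,"wz":0,"claw":0.04},{"x":0,"y":0,"z":-0.03,"wx":0,"wy":0,"wz":0,"claw":0.04},{"x":0,"y":0,"z":-0.05,"wx":0,"wy":0,"wz":0,"claw":0.04},{"x":0,"y":0,"z":0,"wx":0,"wy":0,"wz":0,"claw":0.04}]'
python3 - <<'E'
from wm import *
fs()
m=robot.camera_model('wrist'); im=cap('wrist','w9.png'); pickle.dump(m,open('w9.pkl','wb'))
out,res=wmeas(im,m,(60,330,170,345),dz=-.003)
for k,v in res.items(): print(k,v)
go([A[0]+.08*np.cos(np.radians(-64.7)),A[1]+.08*np.sin(np.radians(-64.7)),.192],25.3)
E
```

```text
t: 12.05
eef_pos: [0.5208, -0.0595, 0.2752]
tcp_rot: [0.0, 1.0, -0.029, 0.003]
ft_force: [0.3, -0.2, -0.1]
grip_width: 0.0399
t 12.05 p [ 0.5208 -0.0595  0.2752] F [ 0.34 -0.23 -0.14] T [ 0.004 -0.031  0.003] w 0.0399 q [-0.17  0.34  1.92 -0.    0.88  1.46]
green [250 131   9   8  33] [253.9 133.3]
orange [203 201   9  10  73] [206.9 205.1]
yellow [248 171  12  56 415] [253.6 194.5]
red [ 262  149   76   72 1045] [293.3 178.1]
green [ 0.56761249 -0.06301878  0.077     ]
orange [ 0.50213962 -0.0138877   0.077     ]
yl (array([ 0.5279667 , -0.06057632], dtype=float32), array([ 0.99787474, -0.06516185], dtype=float32), np.float64(-0.024473435503779107), np.float64(0.017666882355136665), np.float32(-3.7361462))
tool shift [0.0366 0.0705 0.0816] yaw(y axis) deg -93.33 tilt z [ 3.3e-03 -6.0e-04 -1.0e+00]
wz -2.0705
```

View pics/w9.png

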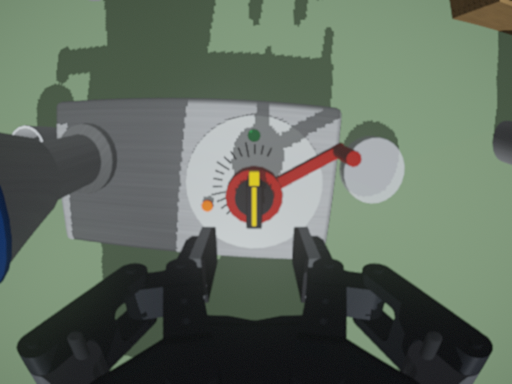

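```bash
python3 -m handwheel '[{"x":0.0183,"y":0.0352,"z":0,"wx":0,"wy":0,"wz":0,"claw":0.04},{"x":0.0183,"y":0.0352,"z":0,"wx":0,"wy":0,"wz":0,"claw":0.04},{"x":0,"y":0,"z":0,"wx":0,"wy":0,"wz":-0.18,"claw":0.04},{"x":0,"y":0,"z":0,"wx":0,"wy":0,"wz":-0.18,"claw":0.04},{"x":0,"y":0,"z":0,"wx":0,"wy":0,"wz":-0.18,"claw":0.04},{"x":0,"y":0,"z":0,"wx":0,"wy":0,"wz":-0.18,"claw":0.04},{"x":0,"y":0,"z":0,"wx":0,"wy":0,"wz":-0.18,"claw":0.04},{"x":0,"y":0,"z":0,"wx":0,"wy":0,"wz":-0.18,"claw":0.04}]'
python3 -m handwheel '[{"x":0,"y":0,"z":0,"wx":0,"wy":0,"wz":-0.18,"claw":0.04},{"x":0,"y":0,"z":0,"wx":0,"wy":0,"wz":-0.18,"claw":0.04},{"x":0,"y":0,"z":0,"wx":0,"wy":0,"wz":-0.18,"claw":0.04},{"x":0,"y":0,"z":0,"wx":0,"wy":0,"wz":-0.18,"claw":0.04},{"x":0,"y":0,"z":0,"wx":0,"wy":0,"wz":-0.18,"claw":0.04},{"x":0,"y":0,"z":0.01,"wx":0,"wy":0,"wz":-0.09,"claw":0.04},{"x":0,"y":0,"z":0,"wx":0,"wy":0,"wz":0,"claw":0.04}]'
python3 - <<'E'
from wm import *
fs()
cap('wrist','w10.png')
go([A[0]+.08*np.cos(np.radians(-64.7)),A[1]+.08*np.sin(np.radians(-64.7)),.192],25.3)
E
```

```text
t: 13.1
eef_pos: [0.551, -0.1315, 0.2705]
tcp_rot: [-0.001, 0.871, 0.492, -0.001]
ft_force: [0.4, 0.0, 0.0]
grip_width: 0.0398
t: 13.98
eef_pos: [0.5508, -0.1314, 0.2603]
tcp_rot: [-0.001, 0.536, 0.844, -0.0]
ft_force: [0.7, -0.0, 0.1]
grip_width: 0.0398
t 13.97 p [ 0.5508 -0.1314  0.2603] F [ 0.75 -0.04  0.14] T [-0.015  0.001 -0.037] w 0.0398 q [-0.29  0.41  1.83  0.    0.9  -0.73]
tool shift [-0.0011  0.0013  0.0689] yaw(y axis) deg 25.14 tilt z [-1.9e-03  6.0e-04 -1.0e+00]
wz -0.0028
```

View pics/w10.png

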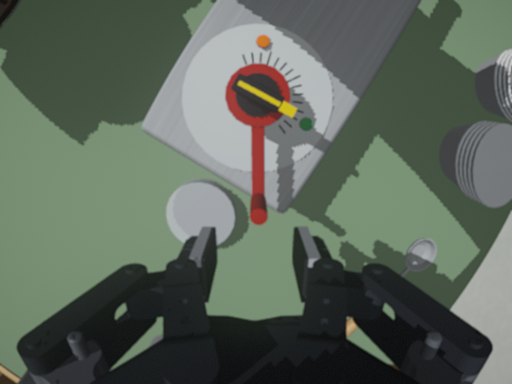

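```bash
python3 -m handwheel '[{"x":-0.001,"y":0.001,"z":0.03,"wx":0,"wy":0,"wz":0,"claw":0.04},{"x":0,"y":0,"z":0.025,"wx":0,"wy":0,"wz":0,"claw":0.04},{"x":0,"y":0,"z":0.013,"wx":0,"wy":0,"wz":0,"claw":0.04},{"x":0,"y":0,"z":0,"wx":0,"wy":0,"wz":0,"claw":0.022},{"x":0,"y":0,"z":0,"wx":0,"wy":0,"wz":0,"claw":0.022},{"x":0,"y":0,"z":0,"wx":0,"wy":0,"wz":0,"claw":0.022}]'
python3 -c "
from h import *
arc()"
python3 -m handwheel '[{"x":0,"y":-0.0045,"z":0,"wx":0,"wy":0,"wz":0.04,"claw":0.022},{"x":0.0005,"y":-0.0088,"z":0,"wx":0,"wy":0,"wz":0.11,"claw":0.022},{"x":0.0005,"y":-0.0088,"z":0,"wx":0,"wy":0,"wz":0.11,"claw":0.022},{"x":0.0005,"y":-0.0088,"z":0,"wx":0,"wy":0,"wz":0.11,"claw":0.022}]'
python3 -c "
from h import *
arc()"
```

```text
t: 14.78
eef_pos: [0.5534, -0.1322, 0.1948]
tcp_rot: [0.001, 0.535, 0.845, 0.0]
ft_force: [0.4, 1.0, 0.2]
grip_width: 0.0219
t 14.78 p [ 0.5534 -0.1322  0.1948] F [0.43 0.96 0.22] T [-0.008  0.063 -0.007] w 0.0219 q [-0.29  0.5   1.89 -0.    0.75 -0.73]
r 0.0806 th -64.3 Ftan 0.8 Frad -0.68 Trad -0.06 Ttan 0.02
tool shift [ 0.3559 -0.4443  0.194 ] yaw(y axis) deg 25.26 tilt z [ 1.4e-03 -4.0e-04 -1.0e+00]
wz -0.0078
t: 15.28
eef_pos: [0.5235, -0.1402, 0.1944]
tcp_rot: [0.001, 0.684, 0.73, 0.001]
ft_force: [3.5, 4.2, -0.4]
grip_width: 0.0218
t 15.28 p [ 0.5235 -0.1402  0.1944] F [ 3.48  4.17 -0.35] T [ 0.578 -0.715  0.024] w 0.0218 q [-0.32  0.47  1.95  0.    0.72 -0.38]
r 0.0808 th -86.41 Ftan 3.73 Frad -3.95 Trad 0.749 Ttan 0.532
tool shift [ 0.1741 -0.5135  0.1935] yaw(y axis) deg 3.74 tilt z [ 1.7e-03 -1.0e-04 -1.0e+00]
wz 0.0026
```

```bash
python3 -m handwheel '[{"x":0.0005,"y":-0.0088,"z":0,"wx":0,"wy":0,"wz":0.11,"claw":0.022},{"x":0.0005,"y":-0.0088,"z":0,"wx":0,"wy":0,"wz":0.11,"claw":0.022},{"x":0.0005,"y":-0.0088,"z":0,"wx":0,"wy":0,"wz":0.11,"claw":0.022},{"x":0.0005,"y":-0.0088,"z":0,"wx":0,"wy":0,"wz":0.11,"claw":0.022}]'
python3 -c "
from h import *
arc()"
python3 -m handwheel '[{"x":0.0005,"y":-0.0088,"z":0,"wx":0,"wy":0,"wz":0.11,"claw":0.022},{"x":0.0005,"y":-0.0088,"z":0,"wx":0,"wy":0,"wz":0.11,"claw":0.022},{"x":0.0005,"y":-0.0088,"z":0,"wx":0,"wy":0,"wz":0.11,"claw":0.022}]'
python3 -c "
from h import *
arc()"
```

```text
t: 15.78
eef_pos: [0.4892, -0.1351, 0.1945]
tcp_rot: [0.001, 0.826, 0.563, 0.001]
ft_force: [5.7, 2.0, -0.5]
grip_width: 0.022
t 15.78 p [ 0.4892 -0.1351  0.1945] F [ 5.7   2.   -0.52] T [ 0.22  -0.814  0.016] w 0.022 q [-0.33  0.43  2.03  0.    0.68  0.05]
r 0.081 th -111.17 Ftan 4.59 Frad -3.92 Trad 0.68 Ttan 0.499
tool shift [-0.0533 -0.5052  0.1932] yaw(y axis) deg -21.47 tilt z [ 2.4e-03 -7.0e-04 -1.0e+00]
wz -0.0053
t: 16.15
eef_pos: [0.4665, -0.1218, 0.1945]
tcp_rot: [0.001, 0.908, 0.42, 0.001]
ft_force: [5.4, -0.9, -1.0]
grip_width: 0.0219
t 16.15 p [ 0.4665 -0.1218  0.1945] F [ 5.36 -0.87 -1.  ] T [-0.269 -0.723 -0.037] w 0.0219 q [-0.32  0.41  2.08 -0.    0.65  0.39]
r 0.081 th -129.82 Ftan 4.67 Frad -2.76 Trad 0.728 Ttan 0.256
tool shift [-0.2095 -0.4348  0.1933] yaw(y axis) deg -40.37 tilt z [ 0.0024 -0.001  -1.    ]
wz -0.0096
```

```bash
python3 -m handwheel '[{"x":0.0004,"y":-0.0064,"z":0,"wx":0,"wy":0,"wz":0.08,"claw":0.022},{"x":0.0004,"y":-0.0064,"z":0,"wx":0,"wy":0,"wz":0.08,"claw":0.022}]'
python3 -c "
from h import *
arc()"
python3 -m handwheel '[{"x":0.0004,"y":-0.0064,"z":0,"wx":0,"wy":0,"wz":0.08,"claw":0.022},{"x":0.0004,"y":-0.0064,"z":0,"wx":0,"wy":0,"wz":0.08,"claw":0.022}]'
python3 -c "
from h import *
arc()"
```

```text
t: 16.4
eef_pos: [0.4574, -0.1127, 0.1945]
tcp_rot: [0.001, 0.938, 0.346, 0.001]
ft_force: [1.7, -4.8, 0.4]
grip_width: 0.0219
t 16.4 p [ 0.4574 -0.1127  0.1945] F [ 1.68 -4.77  0.44] T [-0.906 -0.213 -0.018] w 0.0219 q [-0.31  0.39  2.1  -0.    0.64  0.56]
r 0.0809 th -138.95 Ftan 4.7 Frad 1.87 Trad 0.823 Ttan -0.434
tool shift [-0.2746 -0.3833  0.1935] yaw(y axis) deg -49.47 tilt z [ 0.0019 -0.001  -1.    ]
wz -0.0091
t: 16.65
eef_pos: [0.4499, -0.1022, 0.1944]
tcp_rot: [0.001, 0.963, 0.27, 0.001]
ft_force: [0.1, -6.5, 1.9]
grip_width: 0.0223
t 16.65 p [ 0.4499 -0.1022  0.1944] F [ 0.09 -6.47  1.86] T [-1.069 -0.014 -0.039] w 0.0223 q [-0.29  0.38  2.13 -0.    0.63  0.74]
r 0.0807 th -148.12 Ftan 5.54 Frad 3.34 Trad 0.915 Ttan -0.553
tool shift [-0.3311 -0.3217  0.1937] yaw(y axis) deg -58.64 tilt z [ 0.0014 -0.001  -1.    ]
wz -0.009
```

```bash
python3 -m handwheel '[{"x":0.0003,"y":-0.0064,"z":0,"wx":0,"wy":0,"wz":0.07,"claw":0.022},{"x":0.0003,"y":-0.0064,"z":0,"wx":0,"wy":0,"wz":0.07,"claw":0.022}]'
python3 -c "
from h import *
arc()"
```

```text
t: 16.9
eef_pos: [0.444, -0.0908, 0.1944]
tcp_rot: [0.001, 0.979, 0.202, 0.0]
ft_force: [-1.2, -8.0, 0.7]
grip_width: 0.0217
t 16.9 p [ 0.444  -0.0908  0.1944] F [-1.18 -7.99  0.74] T [-1.264  0.105 -0.11 ] w 0.0217 q [-0.27  0.37  2.14 -0.    0.62  0.9 ]
r 0.0807 th -157.29 Ftan 6.91 Frad 4.18 Trad 1.126 Ttan -0.585
tool shift [-0.3717 -0.2596  0.1938] yaw(y axis) deg -66.64 tilt z [ 1.e-03 -9.e-04 -1.e+00]
wz 0.0113
```

```bash
python3 -m handwheel '[{"x":0.0003,"y":-0.0055,"z":0,"wx":0,"wy":0,"wz":0.07,"claw":0.022}]'
python3 -c "
from h import *
arc()"
```

```text
t: 17.02
eef_pos: [0.442, -0.0856, 0.1944]
tcp_rot: [0.001, 0.986, 0.168, 0.0]
ft_force: [-1.2, -7.2, 2.2]
grip_width: 0.0217
t 17.02 p [ 0.442  -0.0856  0.1944] F [-1.22 -7.21  2.22] T [-1.252  0.154 -0.054] w 0.0217 q [-0.26  0.37  2.15 -0.    0.62  0.98]
r 0.0807 th -161.22 Ftan 6.44 Frad 3.48 Trad 1.136 Ttan -0.549
tool shift [-0.3887 -0.2275  0.1939] yaw(y axis) deg -70.64 tilt z [ 1.e-03 -9.e-04 -1.e+00]
wz 0.01
```

```bash
python3 - <<'E'
from wm import *
m=robot.camera_model('wrist'); im=cap('wrist','w11.png'); arc()
robot.capture('top'); arc(); robot.capture('top'); arc()
out,res=wmeas(im,m,(60,330,170,345),dz=-.003,verbose=0)
for k,v in res.items(): print(k,v)
E
```

```text
t 17.07 p [ 0.4417 -0.0851  0.1943] F [-0.32 -4.83  1.93] T [-0.838  0.031 -0.009] w 0.0219 q [-0.26  0.37  2.15 -0.    0.62  0.98]
r 0.0808 th -161.6 Ftan 4.48 Frad 1.82 Trad 0.786 Ttan -0.294
tool shift [-0.3895 -0.2253  0.194 ] yaw(y axis) deg -70.88 tilt z [ 7.e-04 -6.e-04 -1.e+00]
wz 0.0127
t 17.12 p [ 0.4418 -0.0852  0.1943] F [-0.21 -1.03  0.43] T [-0.201  0.071 -0.024] w 0.0218 q [-0.26  0.37  2.15 -0.    0.62  0.98]
r 0.0808 th -161.51 Ftan 0.91 Frad 0.53 Trad 0.168 Ttan -0.132
tool shift [-0.3886 -0.2271  0.194 ] yaw(y axis) deg -70.62 tilt z [ 7.e-04 -5.e-04 -1.e+00]
wz 0.0154
t 17.18 p [ 0.4419 -0.0852  0.1943] F [ 0.35 -0.32 -0.03] T [-0.1   -0.005  0.016] w 0.0222 q [-0.26  0.37  2.15 -0.    0.62  0.97]
r 0.0807 th -161.47 Ftan 0.41 Frad -0.23 Trad 0.096 Ttan -0.027
tool shift [-0.3882 -0.2279  0.194 ] yaw(y axis) deg -70.51 tilt z [ 6.e-04 -3.e-04 -1.e+00]
wz 0.0168
orange [ 0.50186826 -0.01400078  0.077     ]
yl (array([ 0.51625377, -0.0598391 ], dtype=float32), array([ 0.99730355, -0.07338714], dtype=float32), np.float64(-0.011968236871157193), np.float64(0.011706321217667081), np.float32(-4.2085567))
```

View pics/w11.png

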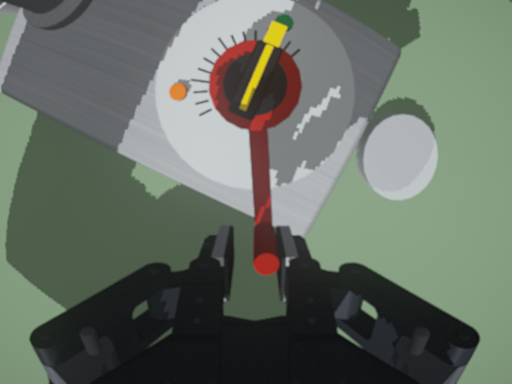

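```bash
python3 -m handwheel '[{"x":0.0001,"y":-0.001,"z":0,"wx":0,"wy":0,"wz":0.012,"claw":0.022}]' | grep force
python3 -c "
from h import *
arc()" | grep Ftan
python3 -m handwheel '[{"x":0.0001,"y":-0.001,"z":0,"wx":0,"wy":0,"wz":0.012,"claw":0.022}]' | grep force
python3 -c "
from h import *
arc()"| grep Ftan
python3 -m handwheel '[{"x":0.0001,"y":-0.001,"z":0,"wx":0,"wy":0,"wz":0.012,"claw":0.022}]' | grep force
python3 -c "
from h import *
arc()"| grep Ftan
```

```text
ft_force: [-2.1, -7.9, 2.9]
r 0.0805 th -161.91 Ftan 6.89 Frad 4.47 Trad 1.075 Ttan -0.541
ft_force: [-1.9, -7.5, 3.5]
r 0.0804 th -162.58 Ftan 6.64 Frad 4.04 Trad 1.165 Ttan -0.634
ft_force: [-2.7, -8.5, 3.3]
r 0.0804 th -163.29 Ftan 7.41 Frad 5.01 Trad 1.17 Ttan -0.619
```

```bash
python3 -m handwheel '[{"x":0.0001,"y":-0.0013,"z":0,"wx":0,"wy":0,"wz":0.016,"claw":0.022}]' >/dev/null
python3 -c "
from h import *
arc()" | grep Ftan
python3 -m handwheel '[{"x":0.0001,"y":-0.0013,"z":0,"wx":0,"wy":0,"wz":0.016,"claw":0.022}]' >/dev/null
python3 -c "
from h import *
arc()"| grep Ftan
```

```text
r 0.0803 th -164.23 Ftan 7.22 Frad 4.01 Trad 1.139 Ttan -0.669
r 0.0803 th -165.18 Ftan 7.44 Frad 3.04 Trad 1.161 Ttan -0.683
```

```bash
python3 -m handwheel '[{"x":0,"y":0.003,"z":0,"wx":0,"wy":0,"wz":0,"claw":0.03},{"x":0,"y":0.002,"z":0,"wx":0,"wy":0,"wz":0,"claw":0.034},{"x":0,"y":0,"z":-0.001,"wx":0,"wy":0,"wz":0,"claw":0.034},{"x":0,"y":0,"z":-0.04,"wx":0,"wy":0,"wz":0,"claw":0.034},{"x":0,"y":0,"z":-0.05,"wx":0,"wy":0,"wz":0,"claw":0.034},{"x":0,"y":0,"z":-0.02,"wx":0,"wy":0,"wz":0,"claw":0.034},{"x":0,"y":0,"z":0,"wx":0,"wy":0,"wz":0,"claw":0.034}]'
python3 - <<'E'
from wm import *
arc()
m=robot.camera_model('wrist'); im=cap('wrist','w12.png'); pickle.dump(m,open('w12.pkl','wb'))
out,res=wmeas(im,m,(60,330,170,345),dz=-.003)
for k,v in res.items(): print(k,v)
cap('top','t12.png')
E
```

```text
t: 18.68
eef_pos: [0.4427, -0.0846, 0.3063]
tcp_rot: [0.001, 0.991, 0.136, 0.001]
ft_force: [-0.7, -0.6, -0.5]
grip_width: 0.0341
t 18.68 p [ 0.4427 -0.0846  0.3063] F [-0.73 -0.6  -0.48] T [0.072 0.028 0.028] w 0.0341 q [-0.26  0.2   2.03  0.    0.91  1.04]
r 0.0797 th -161.72 Ftan 0.34 Frad 0.88 Trad -0.077 Ttan -0.004
tool shift [-0.4042 -0.2016  0.3049] yaw(y axis) deg -74.31 tilt z [ 3.e-03 -7.e-04 -1.e+00]
wz -0.0453
orange [197  98   9   9  67] [201.3 102. ]
yellow [241  63  23  50 346] [252.1  85.3]
red [ 224   72   52  108 1269] [250.1 115.9]
orange [ 0.50186867 -0.01383308  0.077     ]
yl (array([ 0.5264009 , -0.06043911], dtype=float32), array([ 0.9983023 , -0.05824594], dtype=float32), np.float64(-0.022904081669771457), np.float64(0.018885641902846948), np.float32(-3.3391361))
```

View pics/w12.png

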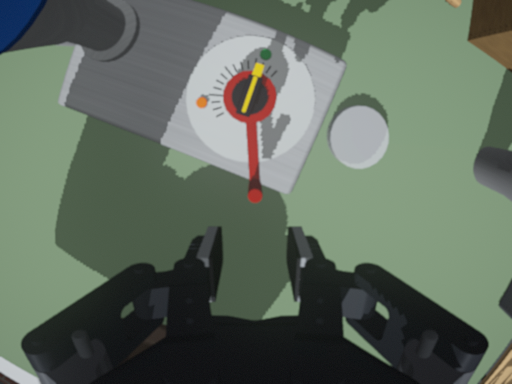

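```bash
python3 - <<'E'
from wm import *
im=cv2.cvtColor(cv2.imread('pics/w12.png'),cv2.COLOR_BGR2RGB); m=pickle.load(open('w12.pkl','rb'))
hsv=cv2.cvtColor(im,cv2.COLOR_RGB2HSV).astype(int); H,S,V=hsv[...,0],hsv[...,1],hsv[...,2]
r=((H<6)|(H>174))&(S>140)&(V>110); r[:190]=0; r[:,:230]=0;r[:,270:]=0;r[215:]=0
p=np.argwhere(r)[:,::-1]; pt=plane('wrist',p.mean(0),.148,m); d=pt[:2]-A; print(len(p),np.hypot(*d),np.degrees(np.arctan2(d[1],d[0])))
fs(); robot.job_done()
E
```

```text
151 0.080433232216878 -160.78027453514386
t 18.77 p [ 0.4418 -0.0844  0.3044] F [-0.14 -0.03 -0.41] T [ 0.008 -0.     0.025] w 0.0338 q [-0.26  0.2   2.03  0.    0.91  1.04]
the job is handed in; nothing more can be done
```

I changed the portion setting and handed the job in at about 18.8 s. No verdict is reported, so what follows rests on my own measurements.

- **Loosening:** I led the ring's post round to about 1.27 rad. The pointer did not move with it.
- **Setting the knob:** With the ring loose, I gripped the bar and turned it about 58° clockwise to the green marker, following it down on its screw.
- **Tightening:** I pushed the post slowly clockwise. The effort climbed above the loose drag of about 4.5 N to 7.0–7.4 N at the end. That is about 0.56 N m, slightly under your 0.58 target and within the 0.45–0.69 N m band.

**Last checks, with the gripper lifted clear:**
- **Pointer:** its line passes within about 0.5 mm of the green marker's centre. A shadow hid the marker from the colour mask in that last picture, so I used its position from earlier views.
- **Ring:** the post measured 80 mm from the axis at -160.8°, about 0.4 rad past where it started. The knob's screw had moved the bite point, so that is expected. The post had not sprung back.
- **Robot:** it was touching nothing, with the measured force about zero.

**Disagreements:**
- Single force readings scattered by about 0.5 N. The force and the wrist moment differed by about 0.4 N on the final push.
- Right after the main tightening push the force fell to about zero while the arm held still. I repeated the push slowly to confirm the effort.
- The vertical force on the knob's grip briefly reached about 21 N while turning; I corrected that by lowering the tool with the knob.

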